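# Find the free warm-air flap on the stove hood and push it open

## Task

Four identical warm-air flaps close the top of the stove hood; three are still tack-welded shut and one has been cut free. With the fingertips press lightly on the front part of the flaps until you find the one that rocks, then push its front part down into the hood until it stands steeply open, well past 45 degrees, and take the hand away. Do not lean hard on the others, or their tacks will crack, and leave the hammer, the magnet, the spray can and the stove leg where they are.

Things in the scene. Friction and masses are not known exactly. Their poses are not given: they have to be found in the camera images.
- hood: fixed stove hood, a dark sheet-steel casing, 340 (x) by 540 (y) mm, flat top 150 mm above the bench, riveted front facing the robot. Origin: centre of the underside; x to the hood's back, y to its left, z up. In its top a row of four openings along y, 120 mm apart, each closed flush by a bright steel flap, 100 (y) by 110 (x) by 4 mm, with a 3 mm gap all round. Hollow for 130 mm below the flaps
- slot1 (a point): leftmost flap place (largest y in the hood): point on the closed flap's upper face, at mid-width, above its pivot pin, which runs along y 8 mm below that face. From here the flap reaches 80 mm to the hood's -x (front part, the one to press and push down) and 30 mm to +x (tail). The point belongs to the hood and does not move with the flap
- slot2 (a point): the same point at the second flap place from the left. Brass pin ends on the bars between the flaps show the pivot line. The four flaps look alike and any of them may be the free one; the other three hardly give: pressed 60 mm before the pivot line with 10 N they spring by about 0.2 mm, with 50 N by 1.2 mm, and then the tacks crack
- slot3 (a point): the same point at the third flap place from the left
- slot4 (a point): the same point at the fourth, rightmost flap place
- flap (a joint): angle of the one free flap, in whichever place it is, rad: 0 closed and flush, growing as the front part goes down and the tail comes up; it runs from -0.05 (tail on its ledge) to 1.2 (stop). It turns stiffly and stays where it is left: about 4 N pressed 60 mm before the pivot line moves it, 6 to 9 N at 35 mm
- hammer: welder's chipping hammer, 245 mm long, 22 mm high, black grip, lying on the top plate behind the flaps to the right; leave it. Origin: under the middle of its length; x points to the head
- magnet: red triangular welding magnet, 95 mm legs, 18 mm high, lying on the top plate behind the flaps to the left; leave it. Origin: on its underside near its middle
- can: spray can, 54 mm across, 145 mm tall, orange, standing on the bench to the left of the hood; leave it. Origin: centre of its underside
- leg: steel stove leg, 134 mm tall with a 75 mm square plate on top, standing on the bench to the right of the hood; leave it. Origin: centre of its underside
- tacked1 (a joint): springing of one of the three tacked flaps, in whichever place it is, rad: 0 at rest, growing as its front part is pressed down (150 N m per rad); its tacks crack at 0.02 either way
- tacked2 (a joint): springing of one of the three tacked flaps, in whichever place it is, rad: 0 at rest, growing as its front part is pressed down (150 N m per rad); its tacks crack at 0.02 either way
- tacked3 (a joint): springing of one of the three tacked flaps, in whichever place it is, rad: 0 at rest, growing as its front part is pressed down (150 N m per rad); its tacks crack at 0.02 either way

How it is judged:
By the outcome, as a careful person would: the job done as asked, in the order asked, and still so for the second after the job is handed in, with the robot touching nothing.
It also fails if it takes over 48 s, if anything falls off the work surface, if the arm or the gripper's body presses on something with over 40 N, if the wrist force passes 120 N, or if a joint passes its speed limit or range.

## Robot

A 6-joint arm with a two-finger parallel gripper is mounted at the origin on the work surface. World frame = base frame: x ahead of the robot, y to its left, z up, the work surface at z = 0. Lengths are in m, angles in rad, forces in N, time in s.
With the tool pointing down it reaches from about 0.3 to 0.95 m from the base axis. Payload 3.1 kg.
Tool frame: the origin (TCP) lies at the very end of the fingers, on their centre line; the grasp point (between the pads) lies manip.grip_depth behind it (manip.grip_depth is the distance from the TCP to the grasp point, in m); z points along the fingers, y is the direction in which the jaws open and shut (so a half turn about z gives the same grasp; the last joint's range is limited). The gripper opens to 85 mm and grips with 20 to 120 N. Pads are 22 mm wide; open, the fingers measure 114 mm over their backs; the gripper's body (76 mm by 85 mm) begins 54 mm behind the grasp point. The pads swing forward as they close: fully open they stand 13 mm farther back than shut.
Start: joints at [-1.385, 0.308, 1.634, -0, 1.2, -0.07], TCP at [0.158, -0.605, 0.205] pointing down, gripper open.
Joint ranges: [-3.06, 3.06], [-0.79, 1.96], [0.05, 2.63], [-1.19, 4.34], [0.05, 2.64], [-2.94, 2.94]. Speed limits (rad/s): [2.79, 2.79, 3.14, 3.14, 3.14, 3.14].

## Interface

Orientations are given as a unit quaternion [x, y, z, w].
In Python, from cell import manip, cams, hand_in gives the robot as it stands.
- The arm moves only by the tool arm_command, never from a script. Its argument "targets" is a list of rows, each an object of numbers: "x", "y", "z": the shift along the world's x, y, z scaled (see below); "spin": the turn about the world's z scaled (see below). A call has 1 to 5 rows; each row shifts and turns the commanded pose from where the row before left it; what a row does not reach is not made up. The controller multiplies each number of a shift by 0.15 m and each number of a turn by 0.1 rad. A row lasts 1/8 s, in which the tool goes at most 62.5 mm and 10.7 degrees, less where a joint would pass 70% of its speed; a pose out of reach is approached as far as the arm can. A call with a number of a shift or a turn outside -1 to 1 is refused whole. A call with a gripper value outside its range is refused whole. "grip" is the opening, from -1 (shut) to 1 (fully open), set as the call begins (left out, the last holds). The fingers move at their own pace and stop on an object; "force" is the grip in N (left out, the last holds). Time passes only in rows, so rows that do not move let the fingers close. It gives the time, the measured TCP pose, the force and the opening at its end, in the units of the state.
- manip.sense(): the state, without advancing time (a new reading comes with each control period).
- cams.camera(name): name is "scene" or "side" or "wrist"; returns the picture (384x512x3 uint8, red, green, blue); there is no depth.
- cams.camera_model(name): a dict with "intrinsics" (3x3 intrinsics, pixels), "rvec" (rotation vector, rad) and "tvec" (3), from world to camera coordinates, as OpenCV has them; the wrist camera has in their place "mount" (4x4, takes a point from camera to tool coordinates, whose origin is the TCP and whose axes are the flange's). Camera axes: x right, y down, z forward; pixel columns grow to the right and rows downward; lengths in m; the calibration is good to about 2 mm. A picture is of the moment at which its call begins: read the wrist's pose just before it. camera_model takes no time and is no camera call.
- hand_in(): hands the job in, once; it reports no verdict.
The state is a dict: "t": time; "joint_positions": joint angles; "joint_vel": joint speeds; "effort": joint torques, N m; "tool_pos": TCP position; "ee_rot": TCP orientation; "wrist_force": force on the tool from outside, world axes, zero at the start; "moment": the same for the moment, N m; "opening": finger opening in m.
Only numpy, scipy, OpenCV 4.12 (cv2) and the standard library are available. Lean on these libraries where they do the work, as an engineer would, in place of code of your own. Each camera call takes 0.05 s, during which the arm holds its last target. There are 200 camera calls.

## Working session

There is one attempt and no reset: what is moved stays moved. The work goes in short steps, Python scripts to look and compute and a tool call to move; the robot and the scene stay as the last step left them, time stands still between calls to the robot, and variables do not carry over. Pictures are saved under pics/ and viewed, about 8 in all and at most 12, crops included, and the job is handed in when it is done.

Besides the shell and the picture viewer there is one more tool, called after "Call:" in YAML: its name, and indented under it one key for each argument. arm_command: Moves the arm, as the interface text tells. Shifts and turns lie within -1 to 1; 1 stands for 0.15 m of shift or 0.1 rad of turn. Its arguments: {"type":"object","properties":{"targets":{"type":"array","items":{"type":"object","properties":{"x":{"type":"number"},"y":{"type":"number"},"z":{"type":"number"},"spin":{"type":"number"}}}},"grip":{"type":"number"},"force":{"type":"number"}},"required":["targets"]}

```bash
mkdir -p pics; python3 - <<'E'
from cell import manip,cams
import cv2,numpy as np
s=manip.sense();print(s['t'],s['tool_pos'],s['ee_rot'],s['wrist_force'],s['opening'],manip.grip_depth)
for n in('scene','side'):
    cv2.imwrite(f'pics/{n}0.png',cv2.cvtColor(cams.camera(n),cv2.COLOR_RGB2BGR));m=cams.camera_model(n);print(n,{k:np.round(v,4).tolist() for k,v in m.items()})
a=cv2.imread('pics/scene0.png');cv2.imwrite('pics/scene0b.png',cv2.resize(a,(800,600),interpolation=cv2.INTER_CUBIC))
E
```

```text
0.0 [ 0.15794222 -0.60380729  0.20414314] [ 9.91832085e-01  1.27545257e-01 -6.32539692e-05 -1.14794077e-03] [ 0.40062178 -1.05770715 -0.49081296] 0.08564813257249215 0.0187
scene {'intrinsics': [[402.1265, 0.0, 252.1952], [0.0, 402.1265, 190.1107], [0.0, 0.0, 1.0]], 'rvec': [0.925, 2.3466, -1.2164], 'tvec': [0.4226, -0.1375, 1.3789]}
side {'intrinsics': [[388.695, 0.0, 248.3692], [0.0, 388.695, 181.6335], [0.0, 0.0, 1.0]], 'rvec': [0.8489, -2.4539, 1.1468], 'tvec': [0.4699, 0.314, 0.8183]}
```

View pics/scene0b.png

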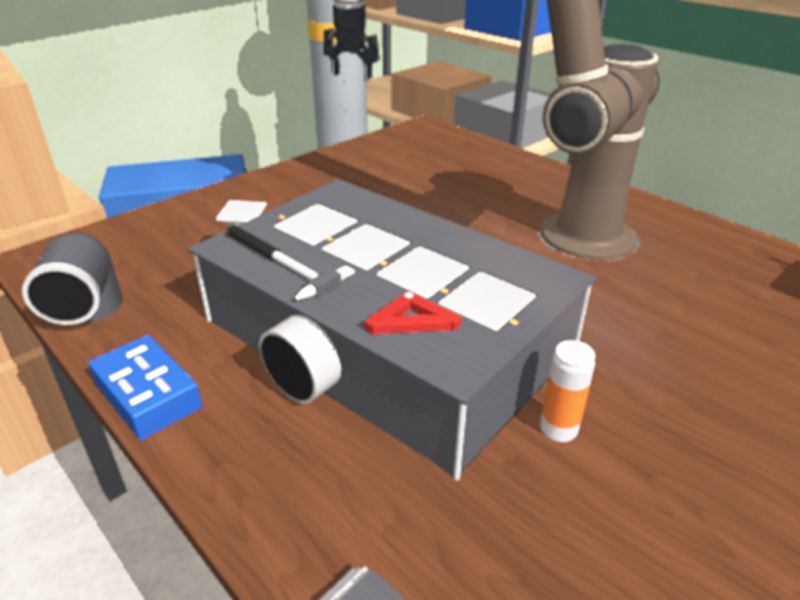

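View pics/side0.png

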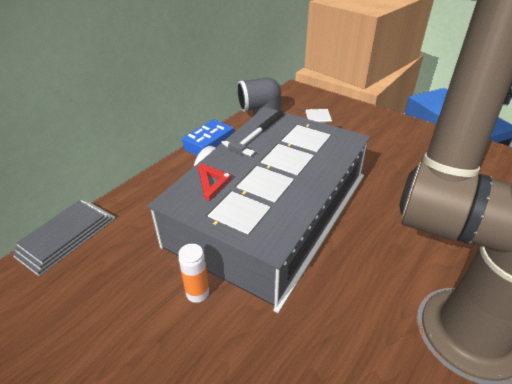

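```bash
cat > h.py <<'E'
import cv2,numpy as np
from cell import manip,cams
def unproj(n,px,z=0.15):
    m=cams.camera_model(n);R=cv2.Rodrigues(np.array(m['rvec']))[0];K=np.array(m['intrinsics']);t=np.array(m['tvec']).ravel()
    p=cv2.undistortPoints(np.array(px,float).reshape(-1,1,2),K,None).reshape(-1,2)
    d=np.c_[p,np.ones(len(p))]@R;c=-R.T@t
    return c+d*((z-c[2])/d[:,2])[:,None]
E
python3 - <<'E'
from h import *
for n in('scene','side'):
    a=cv2.imread(f'pics/{n}0.png').astype(int)
    m=((a.min(2)>175)).astype('uint8')
    k,l,st,ce=cv2.connectedComponentsWithStats(m,connectivity=4)
    C=[]
    for i in range(1,k):
        if st[i,4]>500:
            w=unproj(n,[ce[i]])[0]
            q=cv2.minAreaRect(unproj(n,np.argwhere(l==i)[:,::-1])[:,:2].astype('float32')*1000)
            print(n,st[i],ce[i].round(1),w.round(4),np.round(q[0]),np.round(q[1]),round(q[2],1))
    # brass
    b=((a[...,2]-a[...,0]>60)&(a[...,1]-a[...,0]>25)&(a[...,2]>150)).astype('uint8')
    k,l,st,ce=cv2.connectedComponentsWithStats(b)
    for i in range(1,k):
        if 3<=st[i,4]<40:
            w=unproj(n,[ce[i]])[0]
            if .2<w[0]<.9 and abs(w[1])<.5: print(' brass',ce[i].round(1),st[i,4],w.round(4))
top={'scene':[(340,181),(595,279),(465,403),(192,250)]}
print(unproj('scene',np.array(top['scene'])*.64).round(3)); print(unproj('side',[(369,135),(278,283),(157,207)]).round(3))
E
```

```text
scene [    0     1   179   128 12702] [90.8 58.4] [ 0.4558 -1.142   0.15  ] [  384. -1426.] [1913.  862.] 59.7
scene [251  17  22  29 532] [260.7  30.8] [-0.4041 -0.9863  0.15  ] [ -431. -1002.] [588. 118.] 47.1
scene [213  34  20  56 847] [223.3  61.9] [ 0.0703 -0.7212  0.15  ] [  28. -782.] [759.  83.] 49.9
scene [176 131  53  26 772] [201.4 143.1] [ 0.567  -0.2171  0.15  ] [ 565. -219.] [114. 107.] 7.0
scene [206 143  56  30 911] [233.7 157.4] [ 0.5526 -0.0982  0.15  ] [ 550. -100.] [114. 106.] 7.0
scene [ 241  158   59   33 1100] [270.1 173.8] [0.5392 0.0211 0.15  ] [544.  19.] [130. 105.] 7.0
scene [ 281  174   62   38 1300] [311.7 191.9] [0.5236 0.1395 0.15  ] [521. 137.] [113. 104.] 6.9
scene [356 184  25  66 688] [368.8 229.3] [0.5398 0.3021 0.15  ] [495. 269.] [230.  48.] 34.9
scene [173 203  45  50 978] [199.5 223.7] [0.7788 0.0557 0.15  ] [780.  55.] [157.  59.] 77.8
scene [   0  290   92   94 5703] [ 34.5 346. ] [1.1267 0.115  0.15  ] [1135.  106.] [239.  92.] 90.0
 brass [211.2  95.6] 29 [ 0.3356 -0.4665  0.15  ]
 brass [187.4 104.8] 38 [ 0.4419 -0.4577  0.15  ]
 brass [
[... 1978 characters left out ...]
.] 6.9
side [ 237  166   56   36 1153] [264.7 183.3] [0.5304 0.0195 0.15  ] [532.  18.] [109. 103.] 6.5
side [ 208  191   62   43 1451] [239. 212.] [0.5153 0.1381 0.15  ] [517. 136.] [109. 102.] 6.8
side [179 244  24  31 600] [190.  258.4] [0.5076 0.3037 0.15  ] [509. 305.] [49. 78.] 37.8
 brass [307.2 124.8] 6 [ 0.5947 -0.2814  0.15  ]
 brass [289.  144.5] 6 [ 0.5789 -0.16    0.15  ]
 brass [268.1 166.3] 7 [ 0.5653 -0.0422  0.15  ]
 brass [243.5 192. ] 10 [0.5515 0.0775 0.15  ]
 brass [215.2 222.4] 13 [0.5363 0.1964 0.15  ]
[[ 0.423 -0.324  0.15 ]
 [ 0.36   0.216  0.15 ]
 [ 0.705  0.258  0.15 ]
 [ 0.769 -0.282  0.15 ]]
[[ 0.421 -0.34   0.15 ]
 [ 0.331  0.243  0.15 ]
 [ 0.68   0.243  0.15 ]]
```

The bench shows a row of four flaps, all flush. The brass pins put the hood's yaw at about +6.9°, and from them I get press points 60 mm ahead of the pivot line. In world x, y they are P4 (.527, -.228), P3 (.513, -.108), P2 (.499, .012) and P1 (.484, .131). I'll shut the fingers and go to P4 first.

Call:
arm_command:
  targets:
    - {"x": 0.246,"y": 0.251,"spin": -0.136}
    - {"x": 0.246,"y": 0.251,"spin": -0.136}
    - {"x": 0.246,"y": 0.251,"spin": -0.136}
    - {"x": 0.246,"y": 0.251,"spin": -0.136}
    - {"x": 0.246,"y": 0.251,"spin": -0.136}
  grip: -1

```text
validation failed for argument at $.ta...
```

Call:
arm_command:
  targets:
    - {"x": 0.246,"y": 0.251,"spin": -0.136}
    - {"x": 0.246,"y": 0.251,"spin": -0.136}
    - {"x": 0.246,"y": 0.251,"spin": -0.136}
    - {"x": 0.246,"y": 0.251,"spin": -0.136}
    - {"x": 0.246,"y": 0.251,"spin": -0.136}

```text
validation failed for argument at $.ta...
```

Call:
arm_command:
  targets:
    - {}
    - {}
    - {"z": -0.1}
    - {"z": -0.1}
    - {}

```text
validation failed for argument at $.ta...
```

Call:
arm_command:
  targets:
    - {"x": 0.246,"y": 0.251,"z": 0,"spin": -0.136}
    - {"x": 0.246,"y": 0.251,"z": 0,"spin": -0.136}
    - {"x": 0.246,"y": 0.251,"z": 0,"spin": -0.136}
    - {"x": 0.246,"y": 0.251,"z": 0,"spin": -0.136}
    - {"x": 0.246,"y": 0.251,"z": 0,"spin": -0.136}
  grip: -1

```text
t: 0.72
tool_pos: [0.3434, -0.4148, 0.205]
ee_rot: [0.996, 0.093, -0.0, -0.0]
wrist_force: [-0.2, -0.7, -0.7]
opening: 0.0001
```

Call:
arm_command:
  targets:
    - {"x": 0.246,"y": 0.251,"z": 0,"spin": -0.136}
    - {"x": 0.246,"y": 0.251,"z": 0,"spin": -0.136}
    - {"x": 0.246,"y": 0.251,"z": 0,"spin": -0.136}
    - {"x": 0.246,"y": 0.251,"z": 0,"spin": -0.136}
    - {"x": 0.246,"y": 0.251,"z": 0,"spin": -0.136}

```text
t: 1.35
tool_pos: [0.5278, -0.2266, 0.2049]
ee_rot: [0.998, 0.06, -0.0, -0.0]
wrist_force: [0.3, -0.5, -0.8]
opening: 0.0002
```

Call:
arm_command:
  targets:
    - {"x": 0,"y": 0,"z": -0.1,"spin": 0}
    - {"x": 0,"y": 0,"z": -0.1,"spin": 0}
    - {"x": 0,"y": 0,"z": -0.1,"spin": 0}
    - {"x": 0,"y": 0,"z": 0,"spin": 0}

```text
t: 1.85
tool_pos: [0.5247, -0.2283, 0.1579]
ee_rot: [0.998, 0.059, -0.002, -0.001]
wrist_force: [-0.6, -0.4, 0.4]
opening: -0.0001
```

Call:
arm_command:
  targets:
    - {"x": 0,"y": 0,"z": -0.01,"spin": 0}
    - {"x": 0,"y": 0,"z": -0.01,"spin": 0}
    - {"x": 0,"y": 0,"z": 0,"spin": 0}

```text
t: 2.22
tool_pos: [0.5273, -0.2285, 0.1578]
ee_rot: [0.998, 0.06, 0.0, 0.0]
wrist_force: [0.1, 0.1, -0.3]
opening: -0.0001
```

Call:
arm_command:
  targets:
    - {"x": 0,"y": 0,"z": -0.007,"spin": 0}
    - {"x": 0,"y": 0,"z": 0,"spin": 0}

```text
t: 2.48
tool_pos: [0.5271, -0.2281, 0.1564]
ee_rot: [0.998, 0.06, 0.0, -0.0]
wrist_force: [0.0, 0.7, 0.5]
opening: -0.0
```

Call:
arm_command:
  targets:
    - {"x": 0,"y": 0,"z": -0.007,"spin": 0}
    - {"x": 0,"y": 0,"z": 0,"spin": 0}

```text
t: 2.72
tool_pos: [0.527, -0.2281, 0.1551]
ee_rot: [0.998, 0.06, -0.0, -0.0]
wrist_force: [-0.4, -0.1, -0.1]
opening: -0.0
```

Call:
arm_command:
  targets:
    - {"x": 0,"y": 0,"z": -0.02,"spin": 0}
    - {"x": 0,"y": 0,"z": 0,"spin": 0}

```text
t: 2.98
tool_pos: [0.5268, -0.228, 0.1518]
ee_rot: [0.998, 0.06, -0.0, -0.0]
wrist_force: [0.3, -0.4, 0.6]
opening: 0.0001
```

Call:
arm_command:
  targets:
    - {"x": 0,"y": 0,"z": -0.007,"spin": 0}
    - {"x": 0,"y": 0,"z": 0,"spin": 0}

```text
t: 3.22
tool_pos: [0.5271, -0.2282, 0.1511]
ee_rot: [0.998, 0.06, -0.0, -0.0]
wrist_force: [-0.2, 0.8, -0.1]
opening: 0.0001
```

Call:
arm_command:
  targets:
    - {"x": 0,"y": 0,"z": -0.004,"spin": 0}
    - {"x": 0,"y": 0,"z": 0,"spin": 0}

```text
t: 3.48
tool_pos: [0.5271, -0.2282, 0.1506]
ee_rot: [0.998, 0.06, -0.0, -0.0]
wrist_force: [-0.2, 0.3, 0.3]
opening: 0.0002
```

Call:
arm_command:
  targets:
    - {"x": 0,"y": 0,"z": -0.004,"spin": 0}
    - {"x": 0,"y": 0,"z": 0,"spin": 0}

```text
t: 3.72
tool_pos: [0.5271, -0.2282, 0.15]
ee_rot: [0.998, 0.06, -0.0, -0.0]
wrist_force: [0.4, -0.1, 0.1]
opening: -0.0001
```

Call:
arm_command:
  targets:
    - {"x": 0,"y": 0,"z": -0.003,"spin": 0}
    - {"x": 0,"y": 0,"z": 0,"spin": 0}

```text
t: 3.98
tool_pos: [0.5271, -0.2282, 0.1495]
ee_rot: [0.998, 0.06, -0.0, -0.0]
wrist_force: [-0.2, -0.8, -0.4]
opening: 0.0003
```

Call:
arm_command:
  targets:
    - {"x": 0,"y": 0,"z": -0.003,"spin": 0}
    - {"x": 0,"y": 0,"z": 0,"spin": 0}

```text
t: 4.22
tool_pos: [0.5271, -0.2282, 0.1491]
ee_rot: [0.998, 0.06, -0.0, -0.0]
wrist_force: [-0.2, 0.2, -0.8]
opening: -0.0002
```

Call:
arm_command:
  targets:
    - {"x": 0,"y": 0,"z": -0.003,"spin": 0}
    - {"x": 0,"y": 0,"z": 0,"spin": 0}

```text
t: 4.47
tool_pos: [0.5271, -0.2282, 0.1486]
ee_rot: [0.998, 0.06, -0.0, -0.0]
wrist_force: [-0.5, -0.1, 0.0]
opening: -0.0001
```

Call:
arm_command:
  targets:
    - {"x": 0,"y": 0,"z": -0.003,"spin": 0}
    - {"x": 0,"y": 0,"z": 0,"spin": 0}

```text
t: 4.72
tool_pos: [0.5271, -0.2281, 0.1482]
ee_rot: [0.998, 0.06, -0.0, -0.0]
wrist_force: [-0.3, 0.1, 1.0]
opening: 0.0001
```

Call:
arm_command:
  targets:
    - {"x": 0,"y": 0,"z": -0.003,"spin": 0}
    - {"x": 0,"y": 0,"z": 0,"spin": 0}

```text
t: 4.97
tool_pos: [0.5271, -0.2282, 0.1477]
ee_rot: [0.998, 0.06, -0.0, -0.0]
wrist_force: [-0.2, 1.0, 0.3]
opening: -0.0002
```

Call:
arm_command:
  targets:
    - {"x": 0,"y": 0,"z": -0.003,"spin": 0}
    - {"x": 0,"y": 0,"z": 0,"spin": 0}

```text
t: 5.22
tool_pos: [0.5271, -0.2282, 0.1473]
ee_rot: [0.998, 0.06, -0.0, -0.0]
wrist_force: [-0.4, -0.3, 0.7]
opening: 0.0002
```

Call:
arm_command:
  targets:
    - {"x": 0,"y": 0,"z": -0.003,"spin": 0}
    - {"x": 0,"y": 0,"z": 0,"spin": 0}

```text
t: 5.48
tool_pos: [0.5271, -0.2281, 0.1468]
ee_rot: [0.998, 0.06, -0.0, -0.0]
wrist_force: [0.0, 0.2, -0.2]
opening: 0.0002
```

Call:
arm_command:
  targets:
    - {"x": 0,"y": 0,"z": -0.003,"spin": 0}
    - {"x": 0,"y": 0,"z": 0,"spin": 0}

```text
t: 5.72
tool_pos: [0.5271, -0.2282, 0.1464]
ee_rot: [0.998, 0.06, -0.0, -0.0]
wrist_force: [-0.4, 0.4, -0.2]
opening: -0.0001
```

Call:
arm_command:
  targets:
    - {"x": 0,"y": 0,"z": -0.003,"spin": 0}
    - {"x": 0,"y": 0,"z": 0,"spin": 0}

```text
t: 5.98
tool_pos: [0.5271, -0.2282, 0.1459]
ee_rot: [0.998, 0.06, -0.0, -0.0]
wrist_force: [-0.1, -0.1, 0.1]
opening: 0.0002
```

```bash
python3 - <<'E'
from h import *
a=cv2.cvtColor(cams.camera('side'),cv2.COLOR_RGB2BGR)[80:230,210:410]
b=cv2.cvtColor(cams.camera('scene'),cv2.COLOR_RGB2BGR)[70:220,140:340]
cv2.imwrite('pics/p1.png',np.vstack([cv2.resize(i,(400,300),interpolation=cv2.INTER_CUBIC) for i in(a,b)]))
E
```

```text
(no output)
```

View pics/p1.png

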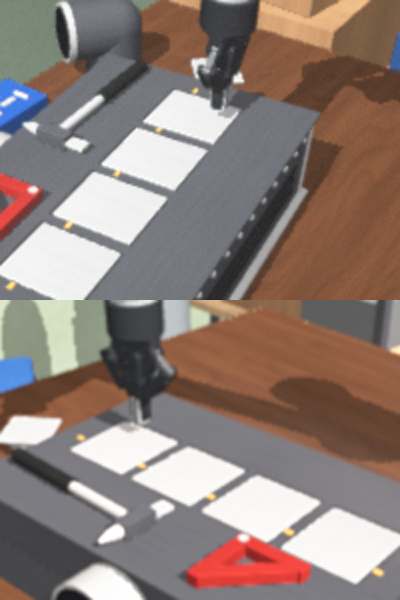

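The pictures (side on top, scene below) show the fingertips at the front part of flap 4, right at its surface or just above it: (222,110) in the top crop and (135,425) in the lower one. I'll keep going in fine steps.

Call:
arm_command:
  targets:
    - {"x": 0,"y": 0,"z": -0.003,"spin": 0}
    - {"x": 0,"y": 0,"z": 0,"spin": 0}

```text
t: 6.32
tool_pos: [0.5271, -0.2282, 0.1455]
ee_rot: [0.998, 0.06, -0.0, -0.0]
wrist_force: [-0.4, -0.0, 0.6]
opening: -0.0002
```

Call:
arm_command:
  targets:
    - {"x": 0,"y": 0,"z": -0.003,"spin": 0}
    - {"x": 0,"y": 0,"z": 0,"spin": 0}

```text
t: 6.58
tool_pos: [0.5271, -0.2282, 0.145]
ee_rot: [0.998, 0.06, -0.0, -0.0]
wrist_force: [0.4, -0.1, 0.1]
opening: -0.0001
```

Call:
arm_command:
  targets:
    - {"x": 0,"y": 0,"z": -0.003,"spin": 0}
    - {"x": 0,"y": 0,"z": 0,"spin": 0}

```text
t: 6.82
tool_pos: [0.5271, -0.2282, 0.1446]
ee_rot: [0.998, 0.06, -0.0, -0.0]
wrist_force: [0.5, -0.2, 0.8]
opening: 0.0001
```

Call:
arm_command:
  targets:
    - {"x": 0,"y": 0,"z": -0.003,"spin": 0}
    - {"x": 0,"y": 0,"z": 0,"spin": 0}

```text
t: 7.08
tool_pos: [0.5271, -0.2281, 0.1441]
ee_rot: [0.998, 0.06, -0.0, -0.0]
wrist_force: [-0.1, 0.5, 0.2]
opening: 0.0
```

Call:
arm_command:
  targets:
    - {"x": 0,"y": 0,"z": -0.003,"spin": 0}
    - {"x": 0,"y": 0,"z": 0,"spin": 0}

```text
t: 7.32
tool_pos: [0.5271, -0.2282, 0.1437]
ee_rot: [0.998, 0.06, -0.0, 0.0]
wrist_force: [-0.1, 0.2, -0.1]
opening: 0.0004
```

```bash
python3 - <<'E'
from h import *
s=manip.sense()
def pr(n,P):
    m=cams.camera_model(n);return cv2.projectPoints(np.array([P],float),np.array(m['rvec']),np.array(m['tvec']),np.array(m['intrinsics']),None)[0].ravel()
print(s['tool_pos'],s['effort'].round(2) if hasattr(s['effort'],'round') else s['effort'],s['moment'],s['wrist_force'])
im=[]
for n in('side','scene'):
    u=pr(n,s['tool_pos']);print(n,u)
    a=cv2.cvtColor(cams.camera(n),cv2.COLOR_RGB2BGR);x,y=np.round(u).astype(int)
    c=cv2.resize(a[y-30:y+30,x-40:x+40],(560,420)[::1],interpolation=cv2.INTER_CUBIC)
    cv2.circle(c,(int((u[0]-x+40.5)*7),int((u[1]-y+30.5)*7)),3,(0,0,255),-1); im.append(cv2.resize(c,(390,293)))
cv2.imwrite('pics/p2.png',np.vstack(im))
E
```

```text
[ 0.52708684 -0.228167    0.14368715] [ -0.   -38.08 -25.57  -0.    -0.    -0.  ] [-0.00500887  0.04523563 -0.0171923 ] [-0.11398957  0.22015485 -0.0797106 ]
side [317.12521624 141.77672398]
scene [210.496337   139.06685198]
```

View pics/p2.png

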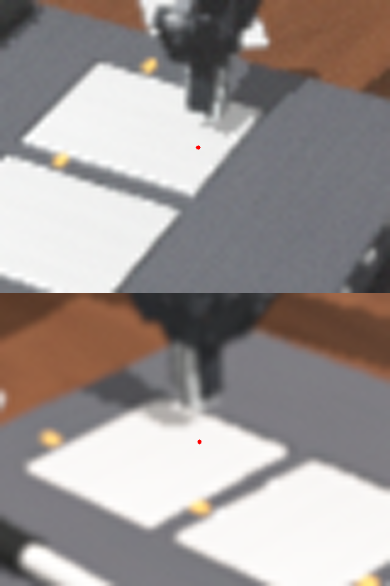

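```bash
python3 - <<'E'
from h import *
P=[]
for n in('side','scene'):
    m=cams.camera_model(n);R=cv2.Rodrigues(np.array(m['rvec']))[0];P.append(np.array(m['intrinsics'])@np.c_[R,np.array(m['tvec']).ravel()])
X=cv2.triangulatePoints(P[0],P[1],np.array([[318.5],[135.8]]),np.array([[209.7],[133.1]]));print((X[:3]/X[3]).ravel())
E
```

```text
[ 0.52655156 -0.23124599  0.16183422]
```

Call:
arm_command:
  targets:
    - {"x": 0,"y": 0,"z": -0.004,"spin": 0}
    - {"x": 0,"y": 0,"z": 0,"spin": 0}

```text
t: 7.68
tool_pos: [0.5271, -0.2281, 0.1431]
ee_rot: [0.998, 0.06, -0.0, -0.0]
wrist_force: [0.9, -0.5, -0.9]
opening: 0.0001
```

Call:
arm_command:
  targets:
    - {"x": 0,"y": 0,"z": -0.004,"spin": 0}
    - {"x": 0,"y": 0,"z": 0,"spin": 0}

```text
t: 7.92
tool_pos: [0.527, -0.2282, 0.1424]
ee_rot: [0.998, 0.06, -0.0, -0.0]
wrist_force: [-0.2, 0.2, 0.4]
opening: -0.0002
```

Call:
arm_command:
  targets:
    - {"x": 0,"y": 0,"z": -0.004,"spin": 0}
    - {"x": 0,"y": 0,"z": -0.004,"spin": 0}
    - {"x": 0,"y": 0,"z": -0.004,"spin": 0}
    - {"x": 0,"y": 0,"z": 0,"spin": 0}

```text
t: 8.43
tool_pos: [0.5271, -0.2281, 0.1406]
ee_rot: [0.998, 0.06, -0.0, -0.0]
wrist_force: [0.2, 0.2, -0.4]
opening: -0.0001
```

Call:
arm_command:
  targets:
    - {"x": 0,"y": 0,"z": -0.004,"spin": 0}
    - {"x": 0,"y": 0,"z": -0.004,"spin": 0}
    - {"x": 0,"y": 0,"z": 0,"spin": 0}

```text
t: 8.8
tool_pos: [0.527, -0.2282, 0.1394]
ee_rot: [0.998, 0.06, -0.0, -0.0]
wrist_force: [-0.4, 0.5, 0.1]
opening: 0.0001
```

Call:
arm_command:
  targets:
    - {"x": 0,"y": 0,"z": -0.004,"spin": 0}
    - {"x": 0,"y": 0,"z": 0,"spin": 0}

```text
t: 9.05
tool_pos: [0.5271, -0.2282, 0.1389]
ee_rot: [0.998, 0.06, -0.0, -0.0]
wrist_force: [-0.4, 0.1, -0.2]
opening: 0.0
```

Call:
arm_command:
  targets:
    - {"x": 0,"y": 0,"z": -0.004,"spin": 0}
    - {"x": 0,"y": 0,"z": 0,"spin": 0}

```text
t: 9.3
tool_pos: [0.5271, -0.2281, 0.1382]
ee_rot: [0.998, 0.06, -0.0, -0.0]
wrist_force: [-0.4, 0.1, -0.8]
opening: -0.0002
```

Call:
arm_command:
  targets:
    - {"x": 0,"y": 0,"z": -0.004,"spin": 0}
    - {"x": 0,"y": 0,"z": 0,"spin": 0}

```text
t: 9.55
tool_pos: [0.5271, -0.2282, 0.1376]
ee_rot: [0.998, 0.06, -0.0, -0.0]
wrist_force: [-0.3, 0.1, 0.6]
opening: -0.0003
```

Call:
arm_command:
  targets:
    - {"x": 0,"y": 0,"z": -0.004,"spin": 0}
    - {"x": 0,"y": 0,"z": 0,"spin": 0}

```text
t: 9.8
tool_pos: [0.5271, -0.2282, 0.137]
ee_rot: [0.998, 0.06, -0.0, -0.0]
wrist_force: [0.2, 0.1, -0.2]
opening: 0.0004
```

Call:
arm_command:
  targets:
    - {"x": 0,"y": 0,"z": -0.004,"spin": 0}
    - {"x": 0,"y": 0,"z": 0,"spin": 0}

```text
t: 10.05
tool_pos: [0.5271, -0.2282, 0.1365]
ee_rot: [0.998, 0.06, -0.0, -0.0]
wrist_force: [-0.1, -0.3, 0.1]
opening: -0.0001
```

Call:
arm_command:
  targets:
    - {"x": 0,"y": 0,"z": -0.004,"spin": 0}
    - {"x": 0,"y": 0,"z": 0,"spin": 0}

```text
t: 10.3
tool_pos: [0.5271, -0.2282, 0.1359]
ee_rot: [0.998, 0.06, -0.0, -0.0]
wrist_force: [-0.2, 0.5, 0.4]
opening: -0.0
```

```bash
python3 - <<'E'
from h import *
im=[]
for n,x,y in(('side',317,138),('scene',210,136)):
    a=cv2.cvtColor(cams.camera(n),cv2.COLOR_RGB2BGR)
    im.append(cv2.resize(a[y-30:y+30,x-40:x+40],(390,293),interpolation=cv2.INTER_CUBIC))
cv2.imwrite('pics/p3.png',np.vstack(im))
E
```

```text
(no output)
```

View pics/p3.png

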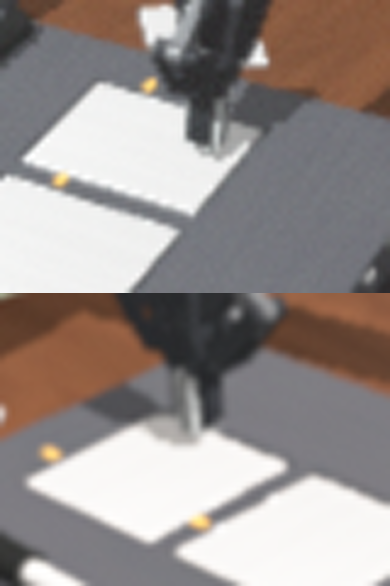

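The fingertips are now almost at the flap face and still nothing has touched, so the real tip sits several mm above the reported TCP. I'll carry on down.

Call:
arm_command:
  targets:
    - {"x": 0,"y": 0,"z": -0.004,"spin": 0}
    - {"x": 0,"y": 0,"z": 0,"spin": 0}

```text
t: 10.65
tool_pos: [0.5271, -0.2281, 0.1353]
ee_rot: [0.998, 0.06, -0.0, -0.0]
wrist_force: [-0.0, 0.6, 0.2]
opening: 0.0001
```

Call:
arm_command:
  targets:
    - {"x": 0,"y": 0,"z": -0.004,"spin": 0}
    - {"x": 0,"y": 0,"z": 0,"spin": 0}

```text
t: 10.9
tool_pos: [0.5271, -0.2282, 0.1347]
ee_rot: [0.998, 0.06, -0.0, -0.0]
wrist_force: [-0.4, 0.2, 0.2]
opening: 0.0001
```

Call:
arm_command:
  targets:
    - {"x": 0,"y": 0,"z": -0.004,"spin": 0}
    - {"x": 0,"y": 0,"z": 0,"spin": 0}

```text
t: 11.15
tool_pos: [0.527, -0.2282, 0.134]
ee_rot: [0.998, 0.06, -0.0, -0.0]
wrist_force: [-0.8, -0.1, -0.1]
opening: 0.0
```

```bash
python3 - <<'E'
from h import *
print(unproj('side',[(321.1,139.7)]),unproj('scene',[(210,136.1)]))
E
```

```text
[[ 0.51908819 -0.23572966  0.15      ]] [[ 0.52419315 -0.23351378  0.15      ]]
```

Call:
arm_command:
  targets:
    - {"x": 0,"y": 0,"z": -0.004,"spin": 0}
    - {"x": 0,"y": 0,"z": 0,"spin": 0}

```text
t: 11.4
tool_pos: [0.527, -0.2282, 0.1335]
ee_rot: [0.998, 0.06, -0.0, -0.0]
wrist_force: [-0.0, 0.1, -0.7]
opening: -0.0001
```

Call:
arm_command:
  targets:
    - {"x": 0,"y": 0,"z": -0.004,"spin": 0}
    - {"x": 0,"y": 0,"z": 0,"spin": 0}

```text
t: 11.65
tool_pos: [0.527, -0.2281, 0.1328]
ee_rot: [0.998, 0.06, -0.0, -0.0]
wrist_force: [-0.3, -0.0, -0.2]
opening: 0.0002
```

Call:
arm_command:
  targets:
    - {"x": 0,"y": 0,"z": -0.004,"spin": 0}
    - {"x": 0,"y": 0,"z": 0,"spin": 0}

```text
t: 11.9
tool_pos: [0.5271, -0.2281, 0.1322]
ee_rot: [0.998, 0.06, -0.0, -0.0]
wrist_force: [-0.4, -0.1, 0.1]
opening: 0.0002
```

Call:
arm_command:
  targets:
    - {"x": 0,"y": 0,"z": -0.004,"spin": 0}
    - {"x": 0,"y": 0,"z": 0,"spin": 0}

```text
t: 12.15
tool_pos: [0.527, -0.2281, 0.1316]
ee_rot: [0.998, 0.06, -0.0, -0.0]
wrist_force: [-0.1, -0.0, -0.5]
opening: -0.0003
```

Call:
arm_command:
  targets:
    - {"x": 0,"y": 0,"z": -0.004,"spin": 0}
    - {"x": 0,"y": 0,"z": 0,"spin": 0}

```text
t: 12.4
tool_pos: [0.5271, -0.2281, 0.1311]
ee_rot: [0.998, 0.06, -0.0, -0.0]
wrist_force: [-0.1, 0.5, -1.3]
opening: 0.0003
```

Call:
arm_command:
  targets:
    - {"x": 0,"y": 0,"z": -0.004,"spin": 0}
    - {"x": 0,"y": 0,"z": 0,"spin": 0}

```text
t: 12.65
tool_pos: [0.527, -0.2281, 0.1304]
ee_rot: [0.998, 0.06, -0.0, -0.0]
wrist_force: [-0.5, 0.4, 1.1]
opening: 0.0003
```

Call:
arm_command:
  targets:
    - {"x": 0,"y": 0,"z": -0.004,"spin": 0}
    - {"x": 0,"y": 0,"z": 0,"spin": 0}

```text
t: 12.9
tool_pos: [0.5271, -0.2282, 0.1299]
ee_rot: [0.998, 0.06, -0.0, -0.0]
wrist_force: [-0.4, 0.6, -0.6]
opening: -0.0001
```

```bash
python3 - <<'E'
from h import *
im=[]
for n,x,y in(('side',317,138),('scene',210,136)):
    a=cv2.cvtColor(cams.camera(n),cv2.COLOR_RGB2BGR)
    im.append(cv2.resize(a[y-30:y+30,x-40:x+40],(390,293),interpolation=cv2.INTER_CUBIC))
cv2.imwrite('pics/p4.png',np.vstack(im))
E
```

```text
(no output)
```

View pics/p4.png

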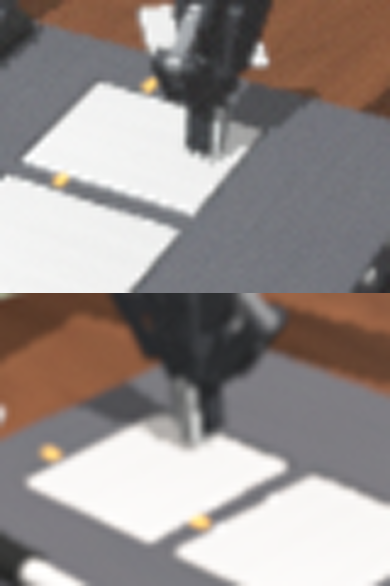

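```bash
python3 - <<'E'
from h import *
a=cv2.imread('pics/p3.png',0);b=cv2.imread('pics/p4.png',0)
for nm,(x0,y0,x1,y1) in {'side body':(150,20,240,90),'side fingers':(180,95,235,165),'side flap':(20,80,130,200),'scene body':(130,310,280,370),'scene fingers':(165,370,225,450)}.items():
    r=cv2.matchTemplate(b[max(0,y0-25):y1+25,x0-20:x1+20],a[y0:y1,x0:x1],cv2.TM_CCOEFF_NORMED);_,v,_,p=cv2.minMaxLoc(r)
    print(nm,round(v,3),p[0]-20,p[1]-min(25,y0))
def pr(n,P):
    m=cams.camera_model(n);return cv2.projectPoints(np.array(P,float),np.array(m['rvec']),np.array(m['tvec']),np.array(m['intrinsics']),None)[0].reshape(-1,2)
for n in('side','scene'):
    q=pr(n,[[.527,-.228,.15],[.527,-.228,.144]]);print(n,(q[1]-q[0])*4.88)
s=manip.sense();print(s['tool_pos'],s['joint_positions'],s['effort'],s['wrist_force'])
E
```

```text
side body 0.982 0 9
side fingers 0.963 -1 5
side flap 1.0 0 0
scene body 0.973 1 10
scene fingers 0.976 0 6
side [-0.92123787  8.51671664]
scene [0.60102661 9.24979475]
[ 0.52709157 -0.22815729  0.12989319] [-4.84327452e-01  2.95160957e-01  1.81629823e+00  1.46224337e-05
  1.03017902e+00  9.66634302e-01] [ 3.41013474e-04 -3.83471167e+01 -2.50918078e+01  1.09144589e-04
  1.71022770e-03  3.98656361e-07] [-0.16008024  0.64273322 -0.14264893]
```

Template matching between the last two pictures shows the tool really is descending. The visible tip is about 19 mm above the reported TCP, so contact should come at a reading of about 0.13. I'll go down in small steps.

Call:
arm_command:
  targets:
    - {"x": 0,"y": 0,"z": -0.003,"spin": 0}
    - {"x": 0,"y": 0,"z": 0,"spin": 0}

```text
t: 13.25
tool_pos: [0.5271, -0.2282, 0.1294]
ee_rot: [0.998, 0.06, -0.0, -0.0]
wrist_force: [0.1, 0.2, 0.2]
opening: -0.0001
```

Call:
arm_command:
  targets:
    - {"x": 0,"y": 0,"z": -0.003,"spin": 0}
    - {"x": 0,"y": 0,"z": 0,"spin": 0}

```text
t: 13.5
tool_pos: [0.5271, -0.2282, 0.129]
ee_rot: [0.998, 0.06, -0.0, -0.0]
wrist_force: [0.4, 0.1, 0.5]
opening: 0.0001
```

Call:
arm_command:
  targets:
    - {"x": 0,"y": 0,"z": -0.003,"spin": 0}
    - {"x": 0,"y": 0,"z": 0,"spin": 0}

```text
t: 13.75
tool_pos: [0.5271, -0.2282, 0.1285]
ee_rot: [0.998, 0.06, -0.0, -0.0]
wrist_force: [-0.0, 0.5, 0.1]
opening: 0.0
```

Call:
arm_command:
  targets:
    - {"x": 0,"y": 0,"z": -0.003,"spin": 0}
    - {"x": 0,"y": 0,"z": 0,"spin": 0}

```text
t: 14.0
tool_pos: [0.527, -0.2282, 0.128]
ee_rot: [0.998, 0.06, -0.0, -0.0]
wrist_force: [-0.4, -0.4, 0.5]
opening: 0.0002
```

Call:
arm_command:
  targets:
    - {"x": 0,"y": 0,"z": -0.003,"spin": 0}
    - {"x": 0,"y": 0,"z": 0,"spin": 0}

```text
t: 14.25
tool_pos: [0.5271, -0.2282, 0.1276]
ee_rot: [0.998, 0.06, -0.0, -0.0]
wrist_force: [0.5, 0.7, 0.0]
opening: 0.0002
```

Call:
arm_command:
  targets:
    - {"x": 0,"y": 0,"z": -0.003,"spin": 0}
    - {"x": 0,"y": 0,"z": 0,"spin": 0}

```text
t: 14.5
tool_pos: [0.5271, -0.2282, 0.1272]
ee_rot: [0.998, 0.06, -0.0, -0.0]
wrist_force: [0.9, 0.2, 0.5]
opening: 0.0002
```

Call:
arm_command:
  targets:
    - {"x": 0,"y": 0,"z": -0.003,"spin": 0}
    - {"x": 0,"y": 0,"z": 0,"spin": 0}

```text
t: 14.75
tool_pos: [0.5271, -0.2282, 0.1267]
ee_rot: [0.998, 0.06, -0.0, -0.0]
wrist_force: [-0.2, 0.2, 0.3]
opening: 0.0001
```

Call:
arm_command:
  targets:
    - {"x": 0,"y": 0,"z": -0.004,"spin": 0}

```text
t: 14.88
tool_pos: [0.5272, -0.2282, 0.1262]
ee_rot: [0.998, 0.06, 0.0, 0.0]
wrist_force: [0.5, 0.4, 0.6]
opening: 0.0
```

Call:
arm_command:
  targets:
    - {"x": 0,"y": 0,"z": -0.004,"spin": 0}

```text
t: 15.0
tool_pos: [0.5271, -0.2282, 0.1255]
ee_rot: [0.998, 0.06, -0.0, -0.0]
wrist_force: [-0.3, 0.2, 0.2]
opening: 0.0
```

Call:
arm_command:
  targets:
    - {"x": 0,"y": 0,"z": -0.004,"spin": 0}

```text
t: 15.12
tool_pos: [0.5271, -0.2282, 0.1249]
ee_rot: [0.998, 0.06, 0.0, -0.0]
wrist_force: [0.1, 0.6, 0.2]
opening: -0.0002
```

```bash
python3 - <<'E'
from h import *
im=[]
for n,x,y in(('side',317,138),('scene',210,136)):
    a=cv2.cvtColor(cams.camera(n),cv2.COLOR_RGB2BGR)
    im.append(cv2.resize(a[y-25:y+25,x-33:x+33],(396,300),interpolation=cv2.INTER_CUBIC))
w=cv2.cvtColor(cams.camera('wrist'),cv2.COLOR_RGB2BGR)
cv2.imwrite('pics/p5.png',np.hstack([np.vstack(im),cv2.resize(w,(400,300)).repeat(1,0) if 0 else np.vstack([cv2.resize(w,(400,300)),np.zeros((300,400,3),'uint8')])]))
print(manip.sense()['wrist_force'])
E
```

```text
[-0.42007461  0.12290563  0.60009336]
```

View pics/p5.png

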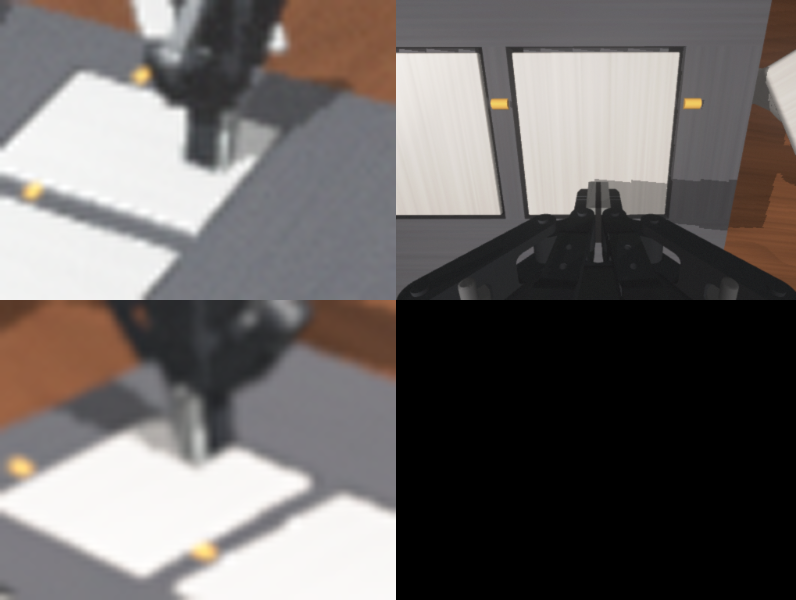

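The wrist view shows flap 4 flush. The fingertips are at (598,180), over its front part, and show no contact yet. I'll continue.

Call:
arm_command:
  targets:
    - {"x": 0,"y": 0,"z": -0.004,"spin": 0}

```text
t: 15.4
tool_pos: [0.5272, -0.2282, 0.1244]
ee_rot: [0.998, 0.06, 0.0, 0.0]
wrist_force: [0.4, -0.1, 0.7]
opening: 0.0001
```

Call:
arm_command:
  targets:
    - {"x": 0,"y": 0,"z": -0.004,"spin": 0}

```text
t: 15.52
tool_pos: [0.5272, -0.2282, 0.1241]
ee_rot: [0.998, 0.06, -0.0, 0.0]
wrist_force: [-1.3, 0.9, 2.4]
opening: 0.0002
```

Call:
arm_command:
  targets:
    - {"x": 0,"y": 0,"z": -0.004,"spin": 0}

```text
t: 15.65
tool_pos: [0.5272, -0.2282, 0.124]
ee_rot: [0.998, 0.06, -0.0, 0.0]
wrist_force: [-2.0, 1.5, 5.6]
opening: 0.0003
```

Call:
arm_command:
  targets:
    - {"x": 0,"y": 0,"z": -0.004,"spin": 0}

```text
t: 15.78
tool_pos: [0.5272, -0.2282, 0.1239]
ee_rot: [0.998, 0.06, -0.0, 0.0]
wrist_force: [-2.5, 1.2, 9.5]
opening: -0.0001
```

Call:
arm_command:
  targets:
    - {"x": 0,"y": 0,"z": -0.004,"spin": 0}

```text
t: 15.9
tool_pos: [0.5272, -0.2282, 0.1238]
ee_rot: [0.998, 0.06, -0.0, 0.0]
wrist_force: [-4.5, 1.6, 11.4]
opening: -0.0
```

I have contact at a reading of 0.1242. The force climbs to 11 N with only 0.3 mm of give, so flap 4 is tacked. On to flap 3.

Call:
arm_command:
  targets:
    - {"x": 0,"y": 0,"z": 0.06,"spin": 0}
    - {"x": -0.031,"y": 0.266,"z": 0,"spin": 0}
    - {"x": -0.031,"y": 0.266,"z": 0,"spin": 0}
    - {"x": -0.031,"y": 0.265,"z": 0,"spin": 0}
    - {"x": 0,"y": 0,"z": -0.03,"spin": 0}

```text
t: 16.52
tool_pos: [0.5128, -0.1065, 0.1265]
ee_rot: [0.998, 0.062, 0.0, -0.0]
wrist_force: [0.2, -0.5, -0.4]
opening: 0.0
```

Call:
arm_command:
  targets:
    - {"x": 0,"y": 0,"z": -0.01,"spin": 0}
    - {"x": 0,"y": 0,"z": 0,"spin": 0}

```text
t: 16.77
tool_pos: [0.5134, -0.1096, 0.1248]
ee_rot: [0.998, 0.059, 0.0, 0.0]
wrist_force: [0.6, 0.0, 0.5]
opening: 0.0
```

Call:
arm_command:
  targets:
    - {"x": 0,"y": 0,"z": -0.006,"spin": 0}

```text
t: 16.9
tool_pos: [0.5135, -0.1096, 0.1241]
ee_rot: [0.998, 0.059, 0.0, 0.0]
wrist_force: [-0.0, -1.3, 0.4]
opening: 0.0001
```

Call:
arm_command:
  targets:
    - {"x": 0,"y": 0,"z": -0.006,"spin": 0}

```text
t: 17.02
tool_pos: [0.5135, -0.1096, 0.1239]
ee_rot: [0.998, 0.06, 0.0, 0.0]
wrist_force: [-2.3, 0.3, 7.5]
opening: -0.0003
```

Call:
arm_command:
  targets:
    - {"x": 0,"y": 0,"z": -0.004,"spin": 0}

```text
t: 17.15
tool_pos: [0.5135, -0.1096, 0.1239]
ee_rot: [0.998, 0.06, 0.0, 0.001]
wrist_force: [-4.3, -0.5, 9.0]
opening: 0.0001
```

Flap 3 holds 9 N without giving, so it is tacked too. Next is flap 2.

Call:
arm_command:
  targets:
    - {"x": 0,"y": 0,"z": 0.06,"spin": 0}
    - {"x": -0.031,"y": 0.266,"z": 0,"spin": 0}
    - {"x": -0.031,"y": 0.266,"z": 0,"spin": 0}
    - {"x": -0.031,"y": 0.265,"z": 0,"spin": 0}
    - {"x": 0,"y": 0,"z": -0.03,"spin": 0}

```text
t: 17.77
tool_pos: [0.4992, 0.0129, 0.1274]
ee_rot: [0.998, 0.062, 0.0, -0.0]
wrist_force: [0.5, -0.5, 0.1]
opening: -0.0003
```

Call:
arm_command:
  targets:
    - {"x": 0,"y": 0,"z": -0.014,"spin": 0}
    - {"x": 0,"y": 0,"z": 0,"spin": 0}

```text
t: 18.02
tool_pos: [0.4992, 0.01, 0.1247]
ee_rot: [0.998, 0.059, -0.0, 0.0]
wrist_force: [1.2, 0.0, -0.4]
opening: -0.0001
```

Call:
arm_command:
  targets:
    - {"x": 0,"y": 0,"z": -0.006,"spin": 0}

```text
t: 18.15
tool_pos: [0.4995, 0.01, 0.1241]
ee_rot: [0.998, 0.059, 0.0, 0.0]
wrist_force: [0.1, -0.2, 3.4]
opening: -0.0
```

Call:
arm_command:
  targets:
    - {"x": 0,"y": 0,"z": -0.006,"spin": 0}

```text
t: 18.27
tool_pos: [0.4995, 0.01, 0.1237]
ee_rot: [0.998, 0.059, 0.0, 0.0]
wrist_force: [-1.3, -1.0, 5.1]
opening: 0.0
```

Call:
arm_command:
  targets:
    - {"x": 0,"y": 0,"z": -0.004,"spin": 0}

```text
t: 18.4
tool_pos: [0.4994, 0.0101, 0.1231]
ee_rot: [0.998, 0.06, 0.0, 0.001]
wrist_force: [-1.7, -1.5, 4.6]
opening: 0.0002
```

Flap 2 gives at a steady 5 N or so. Two more small steps to confirm.

Call:
arm_command:
  targets:
    - {"x": 0,"y": 0,"z": -0.006,"spin": 0}

```text
t: 18.52
tool_pos: [0.4995, 0.0103, 0.122]
ee_rot: [0.998, 0.06, 0.0, 0.0]
wrist_force: [-1.4, -2.4, 3.5]
opening: 0.0002
```

Call:
arm_command:
  targets:
    - {"x": 0,"y": 0,"z": -0.008,"spin": 0}
    - {"x": 0,"y": 0,"z": -0.008,"spin": 0}

```text
t: 18.77
tool_pos: [0.4994, 0.0107, 0.1193]
ee_rot: [0.998, 0.06, 0.0, 0.0]
wrist_force: [-1.5, -3.3, 5.3]
opening: -0.0001
```

Flap 2 is the free one: it goes down freely at 3–5 N. I'll push it to about 36 mm deep and then sweep towards the pivot.

Call:
arm_command:
  targets:
    - {"x": 0,"y": 0,"z": -0.04,"spin": 0}
    - {"x": 0,"y": 0,"z": -0.04,"spin": 0}
    - {"x": 0,"y": 0,"z": -0.04,"spin": 0}
    - {"x": 0,"y": 0,"z": -0.04,"spin": 0}
    - {"x": 0,"y": 0,"z": -0.04,"spin": 0}

```text
t: 19.4
tool_pos: [0.499, 0.0114, 0.0888]
ee_rot: [0.998, 0.06, -0.0, -0.0]
wrist_force: [0.1, 0.8, 4.2]
opening: -0.0002
```

Call:
arm_command:
  targets:
    - {"x": 0.033,"y": 0.004,"z": 0,"spin": 0}
    - {"x": 0.033,"y": 0.004,"z": 0,"spin": 0}
    - {"x": 0,"y": 0,"z": 0,"spin": 0}

```text
t: 19.77
tool_pos: [0.5062, 0.0124, 0.0876]
ee_rot: [0.998, 0.06, -0.003, -0.0]
wrist_force: [-5.2, -0.1, 1.2]
opening: 0.0001
```

Call:
arm_command:
  targets:
    - {"x": 0.035,"y": 0.004,"z": 0,"spin": 0}
    - {"x": 0.035,"y": 0.004,"z": 0,"spin": 0}
    - {"x": 0.035,"y": 0.004,"z": 0,"spin": 0}
    - {"x": 0,"y": 0,"z": 0,"spin": 0}

```text
t: 20.27
tool_pos: [0.5204, 0.0141, 0.0871]
ee_rot: [0.998, 0.06, -0.005, -0.0]
wrist_force: [-7.6, -1.4, 0.5]
opening: -0.0001
```

```bash
python3 - <<'E'
from h import *
s=manip.sense();print(s['tool_pos'],s['wrist_force'])
im=[]
for n,x,y in(('side',275,165),('scene',250,160)):
    a=cv2.cvtColor(cams.camera(n),cv2.COLOR_RGB2BGR)
    im.append(cv2.resize(a[y-45:y+45,x-60:x+60],(400,300),interpolation=cv2.INTER_CUBIC))
w=cv2.cvtColor(cams.camera('wrist'),cv2.COLOR_RGB2BGR)
cv2.imwrite('pics/p6.png',np.hstack([np.vstack(im),cv2.copyMakeBorder(cv2.resize(w,(400,300)),0,300,0,0,0)]))
E
```

```text
[0.52038655 0.01408883 0.0870912 ] [-7.59628938 -1.40192083  0.46652265]
```

View pics/p6.png

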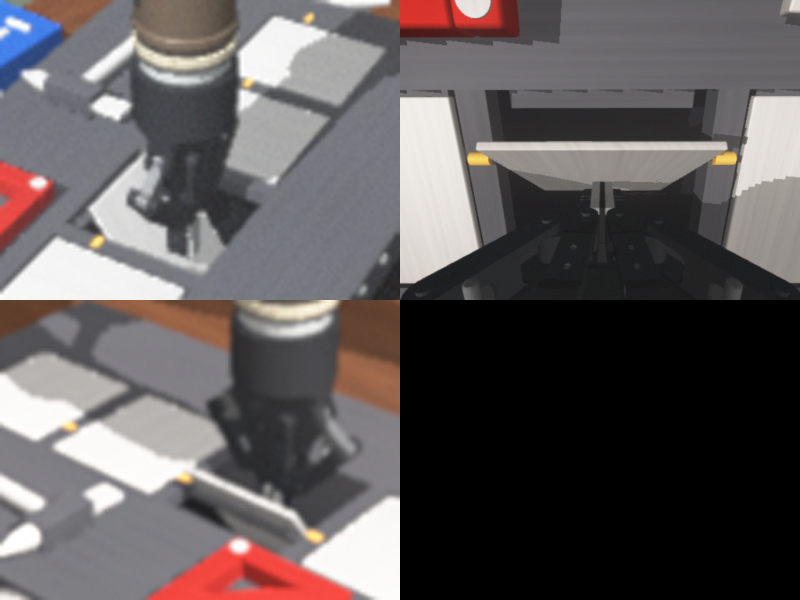

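The flap in place 2 stands steeply open, its tail up and its front part deep in the hole; I estimate about 59°. The magnet and hammer haven't moved. I'll nudge it a little further and then withdraw.

Call:
arm_command:
  targets:
    - {"x": 0.02,"y": 0.002,"z": 0,"spin": 0}
    - {"x": 0.02,"y": 0.002,"z": 0,"spin": 0}
    - {"x": 0,"y": 0,"z": 0,"spin": 0}

```text
t: 20.8
tool_pos: [0.5245, 0.0147, 0.0863]
ee_rot: [0.998, 0.06, -0.007, -0.001]
wrist_force: [-7.7, -0.3, -1.3]
opening: -0.0
```

Call:
arm_command:
  targets:
    - {"x": -0.05,"y": -0.006,"z": 0,"spin": 0}
    - {"x": -0.05,"y": -0.006,"z": 0,"spin": 0}
    - {"x": 0,"y": 0,"z": 0.2,"spin": 0}
    - {"x": 0,"y": 0,"z": 0.3,"spin": 0}
    - {"x": 0,"y": 0,"z": 0.4,"spin": 0}

```text
t: 21.42
tool_pos: [0.5153, 0.0128, 0.2248]
ee_rot: [0.998, 0.06, -0.0, -0.0]
wrist_force: [1.2, -0.6, 1.1]
opening: 0.0002
```

Call:
arm_command:
  targets:
    - {"x": -0.2,"y": 0,"z": 0.3,"spin": 0}
    - {"x": -0.3,"y": 0,"z": 0,"spin": 0}
    - {"x": 0,"y": 0,"z": 0,"spin": 0}
    - {"x": 0,"y": 0,"z": 0,"spin": 0}

```text
t: 21.92
tool_pos: [0.4418, 0.0127, 0.2699]
ee_rot: [0.998, 0.06, 0.002, 0.0]
wrist_force: [-0.9, 0.2, -0.3]
opening: -0.0001
```

```bash
python3 - <<'E'
from h import *
s=manip.sense();print(s['t'],s['tool_pos'],s['wrist_force'])
im=[]
for n,x,y in(('side',270,175),('scene',250,170)):
    a=cv2.cvtColor(cams.camera(n),cv2.COLOR_RGB2BGR)
    im.append(cv2.resize(a[y-75:y+75,x-110:x+110],(440,300),interpolation=cv2.INTER_CUBIC))
cv2.imwrite('pics/p7.png',np.vstack(im))
E
```

```text
21.925 [0.4417629  0.01269511 0.26987644] [-0.88835254  0.2002066  -0.33826328]
```

View pics/p7.png

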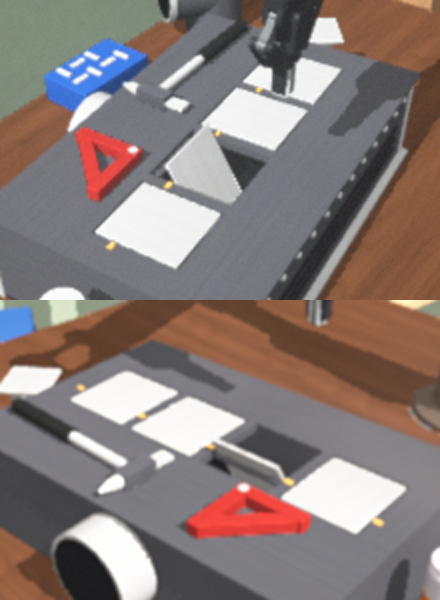

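The flap stays steeply open, the other three are flush, nothing else has moved, and the hand is clear. Handing in.

```bash
python3 -c "
from cell import hand_in
print(hand_in())"
```

```text
the job is handed in; nothing more can be done
None
```

The free flap is the second from the left (slot 2). I pushed its front part down until it stood steeply open, took the hand away, and handed in at about 22 s.

- **Probing:** Flaps 4 and 3 stopped dead at 11 N and 9 N with only about 0.3 mm of give, well under the 50 N at which tacks crack. Flap 2 kept giving at 3–5 N. I did not press flap 1, because the free one was already found.
- **Opening:** I pressed flap 2 about 37 mm deep and then swept towards its pivot with about 8 N. From the contact geometry I put its angle at about 1.1 rad (63°). I didn't measure the angle directly, but the pictures agree with it.
- **Last check:** With the hand clear and no contact force, the flap stayed open and the other three lay flush. The hammer and magnet were where they started. The can and the leg were mostly outside the last close-ups, but the arm stayed away from the can and only passed above the leg's area, with no contact force showing.
- **A reading that disagreed:** Contact came at a reported tool height of about 0.124 m instead of the 0.150 m of the hood top. I found the surface by force and did not find the reason for the 26 mm difference.

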